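Sockets back on the rail in order of thickness

TASK

Put the four loose impact sockets back on the blue socket rail, one standing upright in the middle of each bare disc, in order of thickness: the thinnest on the disc next to the rail's carry handle, the thickest at the far end from it. Go by the outside diameter, not the height, and do not knock any socket over on the way.

Things in the scene. Friction and masses are not known exactly. Their poses are not given: they have to be found in the camera images.
- socket_26: Round dark steel impact socket standing upright on the bench, the thinnest: outside diameter 26 mm, height 62 mm, a blind recess 16 mm deep in its top. Origin: centre of its underside; z up along its axis.
- socket_34: Round dark steel impact socket standing upright on the bench, the second thinnest, also the tallest: outside diameter 34 mm, height 78 mm, a blind recess 16 mm deep in its top. Origin: centre of its underside; z up along its axis.
- socket_44: Round dark steel impact socket standing upright on the bench, the second thickest, also the shortest: outside diameter 44 mm, height 58 mm, a blind recess 16 mm deep in its top. Origin: centre of its underside; z up along its axis.
- socket_56: Round dark steel impact socket standing upright on the bench, the thickest: outside diameter 56 mm, height 70 mm, a blind recess 16 mm deep in its top. Origin: centre of its underside; z up along its axis.
- disc_a: Bare aluminium disc, 60 mm diameter, 2 mm thick, fixed on the blue socket rail; one of four alike in a straight row, 74 mm apart, number 1 counted from the rail's left (+y) end. Origin: centre of its underside; its flat top is 2 mm above that and 8 mm above the bench. y runs along the row, x across it. The rail is a flat blue plate 76 mm wide, 410 mm long and 6 mm thick; it is fixed.
- disc_b: Bare aluminium disc, 60 mm diameter, 2 mm thick, fixed on the blue socket rail; one of four alike in a straight row, 74 mm apart, number 2 counted from the rail's left (+y) end. Origin: centre of its underside; its flat top is 2 mm above that and 8 mm above the bench. y runs along the row, x across it. The rail is a flat blue plate 76 mm wide, 410 mm long and 6 mm thick; it is fixed.
- disc_c: Bare aluminium disc, 60 mm diameter, 2 mm thick, fixed on the blue socket rail; one of four alike in a straight row, 74 mm apart, number 3 counted from the rail's left (+y) end. Origin: centre of its underside; its flat top is 2 mm above that and 8 mm above the bench. y runs along the row, x across it. The rail is a flat blue plate 76 mm wide, 410 mm long and 6 mm thick; it is fixed.
- disc_d: Bare aluminium disc, 60 mm diameter, 2 mm thick, fixed on the blue socket rail; one of four alike in a straight row, 74 mm apart, number 4 counted from the rail's left (+y) end. Origin: centre of its underside; its flat top is 2 mm above that and 8 mm above the bench. y runs along the row, x across it. The rail is a flat blue plate 76 mm wide, 410 mm long and 6 mm thick; it is fixed.
- handle: The rail's carry handle, fixed on one end of the rail (left or right, differs from start to start): a black grip 18 mm thick and 70 mm long lying across the rail on two thin steel posts, top 59 mm above the bench, 74 mm from the centre of the nearest disc. Origin: centre of its foot, on the rail's plate. The other end has only a low steel lip (18 mm above the bench).
Mind the look-alikes: they are no part of the job. Leave any green look-alike of the socket_56 alone.

How it is judged:
At the end, for the whole second after the job is handed in: Counting discs from the handle: the 26, 34, 44 and 56 mm socket stands on disc 1, 2, 3, 4, each within 14 mm of its disc's centre, resting on the disc, upright within 0.1 rad, at rest and released (((horizontal distance between handle and disc_a below 0.15 m and (horizontal distance between socket_26 and disc_a below 0.014 m and z of socket_26 in the frame of disc_a between -0.002 and 0.006 m) and (horizontal distance between socket_34 and disc_b below 0.014 m and z of socket_34 in the frame of disc_b between -0.002 and 0.006 m) and (horizontal distance between socket_44 and disc_c below 0.014 m and z of socket_44 in the frame of disc_c between -0.002 and 0.006 m) and (horizontal distance between socket_56 and disc_d below 0.014 m and z of socket_56 in the frame of disc_d between -0.002 and 0.006 m)) or (not (horizontal distance between handle and disc_a below 0.15 m) and (horizontal distance between socket_26 and disc_d below 0.014 m and z of socket_26 in the frame of disc_d between -0.002 and 0.006 m) and (horizontal distance between socket_34 and disc_c below 0.014 m and z of socket_34 in the frame of disc_c between -0.002 and 0.006 m) and (horizontal distance between socket_44 and disc_b below 0.014 m and z of socket_44 in the frame of disc_b between -0.002 and 0.006 m) and (horizontal distance between socket_56 and disc_a below 0.014 m and z of socket_56 in the frame of disc_a between -0.002 and 0.006 m))) and angle between each of socket_26, socket_34, socket_44, socket_56's own z axis and vertical below 0.1 rad and linear speed of each of socket_26, socket_34, socket_44, socket_56 below 0.02 m/s and angular speed of each of socket_26, socket_34, socket_44, socket_56 below 0.2 rad/s and contact force between each of socket_26, socket_34, socket_44, socket_56 and the fingers below 0.1 N); the robot touches nothing.
It fails at once if a socket is tipped over (leans more than 0.6 rad) (angle between any of socket_26, socket_34, socket_44, socket_56's own z axis and vertical above 0.6 rad).
It also fails if it takes over 99 s, if anything falls off the work surface, if the arm or the gripper's body presses on something with over 40 N, if the wrist force passes 120 N, or if a joint passes its speed limit or range.

ROBOT

A 6-joint arm with a two-finger parallel gripper is mounted at the origin on the work surface. World frame = base frame: x ahead of the robot, y to its left, z up, the work surface at z = 0. Lengths are in m, angles in rad, forces in N, time in s.
With the tool pointing down it reaches from about 0.35 to 0.975 m from the base axis. Payload 4.9 kg.
Tool frame: the origin (TCP) lies on the centre line of the jaws, within the pads' length; the fingertips stand 8 mm ahead of it and the grasp point (between the pads) lies 11 mm behind it; z points along the fingers, y is the line along which they close (so a half turn about z gives the same grasp; the last joint's range is limited). The gripper opens to 85 mm and grips with 20 to 120 N. Pads are 22 mm wide; open, the fingers measure 114 mm over their backs; the gripper's body (76 mm by 85 mm) begins 54 mm behind the grasp point. The pads swing forward as they close: fully open they stand 13 mm farther back than shut.
Start: joints at [-1.222, 0.053, 1.613, -0, 1.476, -0.119], TCP at [0.282, -0.558, 0.239] pointing down, gripper open.
Joint ranges: [-3.01, 3.01], [-1.01, 2.22], [0.06, 2.58], [-1.02, 4.17], [0.09, 2.62], [-3.14, 3.14]. Speed limits (rad/s): [2.57, 2.57, 3.14, 3.14, 3.14, 3.14].

INTERFACE

Orientations are given as a rotation vector (axis times angle).
In Python, from station import ctrl gives the robot as it stands.
- The arm moves only by the tool pendant, called after "Request:" as name([rows], argument=value, ...), one row to a line, values as JSON. Schema: {"type":"object","properties":{"offsets":{"type":"array","items":{"type":"array","items":{"type":"number"},"minItems":7,"maxItems":7},"minItems":1,"maxItems":20},"grip_force":{"type":"number"},"only":{"type":"string"},"quiet":{"type":"boolean"},"lines":{"type":"string"}},"required":["offsets"],"additionalProperties":false}. offsets is a list of rows, 1 to 20 of them, each of 7 numbers: the finger opening in m, then dx, dy, dz in shares of 0.6 m (1.0 is 0.6 m), then a rotation vector rx, ry, rz in shares of pi rad (1.0 is pi rad); each row is the pose to reach, as a shift and turn from the pose commanded when the call began, along the tool's axes at that moment; what a row does not reach only later rows make up. A row lasts 1/12 s, in which the tool goes at most 0.0417 m and 0.125 rad, less where a joint would pass 70% of its speed; a pose out of reach is approached as far as the arm can. The fingers move at their own pace and stop on an object; grip_force is the grip in N (left out, the last holds). Time passes only in rows, so rows that do not move let the fingers close. The tool returns the time, the measured TCP pose, the force, the opening and the grip force at its end. only (a regular expression) keeps the lines of the reply that match it, lines (a string "A,B") keeps lines A to B, and quiet returns only ok. Input that does not fit is refused with a message, and nothing moves.
- ctrl.get_obs(): the state, without advancing time (a new reading comes with each control period).
- ctrl.get_image(name): name is "scene" or "top" or "wrist"; returns the picture (400x640x3 uint8, red, green, blue); there is no depth.
- ctrl.camera_params(name): a dict with "fx", "fy", "cx", "cy" (pixels), "T" (4x4, takes a point from camera to world coordinates); the wrist camera has in their place "tool_from_camera" (4x4, takes a point from camera to tool coordinates, whose origin is the TCP and whose axes are the flange's). Camera axes: x right, y down, z forward; pixel columns grow to the right and rows downward; lengths in m; the calibration is good to about 2 mm. The wrist camera is an equidistant fisheye: a pixel r from the principal point sees the ray r / f radians off the axis. A picture is of the moment at which its call begins: read the wrist's pose just before it. camera_params takes no time and is no camera call.
- ctrl.finish_job(): hands the job in; it is judged then, once.
Trained networks look in the newest picture that a camera, given by its name, has taken for a name from the list of things; names that differ only in an ending like _2 or _b are one class to them, and where a whole thing is asked for, a point or a joint stands for the part that bears it (a point fixed in the world has none). Each returns a list of dicts, best first, with "p" (0 to 1); they miss things now and then, are a little off and sometimes report something else, mostly with a low value. They report only what shows in the picture. A call takes as long as a camera call. They do not tell look-alikes from the thing itself.
- ctrl.find_in(camera, thing): "extent" ([left, top, right, bottom] in pixels, round what is visible of it).
- ctrl.cut_out(camera, thing): "mask" (400x640 bool, what is visible of it) and "extent" ([left, top, right, bottom] in pixels, round what is visible of it).
- ctrl.tip_of(camera, thing): "xy" ([column, row] in pixels: a listed point, or the origin of a listed thing).
The state is a dict: "t": time; "q": joint angles; "dq": joint speeds; "effort": joint torques, N m; "tool_pos": TCP position; "tool_rot": TCP orientation; "contact_force": force on the tool from outside, world axes, zero at the start; "wrist_torque": the same for the moment, N m; "opening": finger opening in m; "grip_force": force on a finger pad.
Only numpy, scipy, OpenCV 4.12 (cv2) and the standard library are available. Lean on these libraries where they do the work, as an engineer would, in place of code of your own. Each camera call takes 0.05 s, during which the arm holds its last target. There are 200 camera calls.

## Working session

There is one attempt and no reset: what is moved stays moved. The work goes in short steps, Python scripts to look and compute and a tool call to move; the robot and the scene stay as the last step left them, time stands still between calls to the robot, and variables do not carry over. Pictures are saved under pics/ and viewed, at most 14 in all, crops included, and the job is handed in when it is done.

```bash
mkdir -p pics; ls
```

Run:
```python
from station import ctrl
import cv2,numpy as np
for n in("top","scene"):
    im=ctrl.get_image(n); cv2.imwrite(f"pics/{n}0.png",im[:,:,::-1])
    p=ctrl.camera_params(n); print(n,{k:np.round(v,3).tolist() for k,v in p.items()})
    for th in ("socket_26","socket_34","socket_44","socket_56","disc_a","handle"):
        print(th,[(np.round(d["extent"]).astype(int).tolist(),round(d["p"],2)) for d in ctrl.find_in(n,th)])
print({k:np.round(v,3).tolist() for k,v in ctrl.camera_params("wrist").items()})
o=ctrl.get_obs();print(o["t"],o["tool_pos"],o["tool_rot"])
```

```text
pics
top {'fx': 388.695, 'fy': 388.695, 'cx': 321.06, 'cy': 201.17, 'T': [[-0.001, -0.985, 0.175, 0.383], [-1.0, 0.0, -0.003, -0.023], [0.003, -0.175, -0.985, 1.011], [0.0, 0.0, 0.0, 1.0]]}
socket_26 [([426, 192, 456, 219], 0.92), ([267, 233, 288, 258], 0.77), ([400, 226, 428, 251], 0.76), ([333, 227, 348, 245], 0.57), ([207, 237, 221, 248], 0.47)]
socket_34 [([426, 192, 456, 219], 0.92), ([267, 233, 288, 258], 0.77), ([400, 226, 428, 251], 0.76), ([333, 227, 348, 245], 0.57), ([207, 237, 221, 248], 0.47)]
socket_44 [([426, 192, 456, 219], 0.92), ([267, 233, 288, 258], 0.77), ([400, 226, 428, 251], 0.76), ([333, 227, 348, 245], 0.57), ([207, 237, 221, 248], 0.47)]
socket_56 [([426, 192, 456, 219], 0.92), ([267, 233, 288, 258], 0.77), ([400, 226, 428, 251], 0.76), ([333, 227, 348, 245], 0.57), ([207, 237, 221, 248], 0.47)]
disc_a [([357, 172, 377, 192], 0.94), ([277, 158, 299, 179], 0.93), ([329, 166, 352, 192], 0.8), ([303, 163, 326, 184], 0.71)]
handle [([389, 172, 405, 202], 0.59)]
scene {'fx': 458.235, 'fy': 458.235, 'cx': 316.165, 'cy': 202.929, 'T': [[0.23, 0.814, -0.533, 1.069]
[... 487 characters left out ...]
 202, 176, 243], 0.65), ([276, 152, 286, 182], 0.64), ([407, 126, 425, 151], 0.55)]
socket_56 [([180, 163, 213, 204], 0.97), ([336, 138, 359, 168], 0.69), ([137, 202, 176, 243], 0.65), ([276, 152, 286, 182], 0.64), ([407, 126, 425, 151], 0.55)]
disc_a [([276, 225, 306, 252], 0.89), ([316, 224, 342, 248], 0.76), ([346, 223, 378, 248], 0.69), ([241, 227, 271, 256], 0.69)]
handle [([209, 214, 224, 261], 0.74)]
{'fx': 309.707, 'fy': 309.707, 'cx': 319.706, 'cy': 198.643, 'tool_from_camera': [[-0.001, -0.945, -0.327, 0.084], [1.0, -0.001, -0.001, 0.001], [0.0, -0.327, 0.945, -0.136], [0.0, 0.0, 0.0, 1.0]]}
0.7 [ 0.28181628 -0.55785771  0.23935194] [ 3.05599078e+00  7.28107004e-01 -1.58780888e-05]
```

View pics/top0.png

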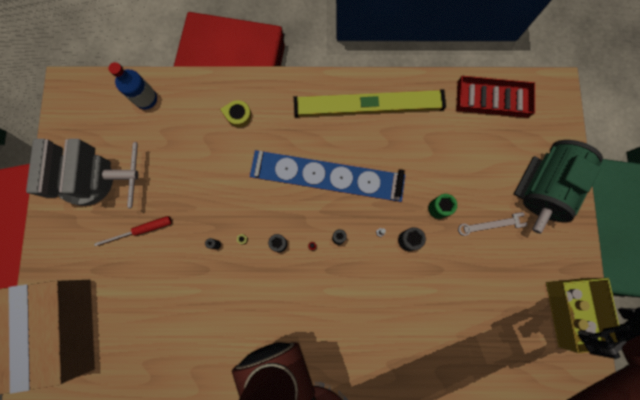

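View pics/scene0.png

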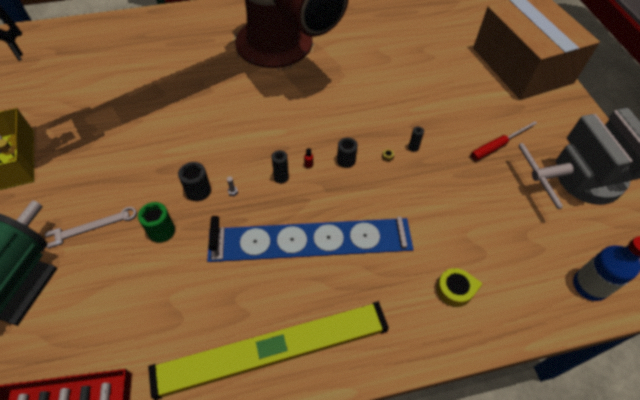

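The top view shows the rail with its discs at about (287,169) to (369,182). The black handle is at the right (-y) end (397,185), so disc_d is number 1 from the handle. The sockets stand at (212,243), (277,243), (340,237) and (412,239), and the green look-alike is at (444,206). Next I'll fit positions and diameters.

Create h.py:
```python
from station import ctrl
import numpy as np, cv2
from scipy.optimize import least_squares
from scipy.spatial.transform import Rotation as R
def proj(n,P):
    c=ctrl.camera_params(n); T=np.array(c["T"]); p=(P-T[:3,3])@T[:3,:3]
    return np.c_[c["fx"]*p[:,0]/p[:,2]+c["cx"],c["fy"]*p[:,1]/p[:,2]+c["cy"]]
def ray(n,u,v,z):
    c=ctrl.camera_params(n); T=np.array(c["T"]); d=T[:3,:3]@[(u-c["cx"])/c["fx"],(v-c["cy"])/c["fy"],1]
    return T[:3,3]+d*(z-T[2,3])/d[2]
def masks(n,thing): return [(d["p"],np.array(d["mask"]),np.array(d["extent"])) for d in ctrl.cut_out(n,thing)]
def cyl(x,y,r,h,z0=0):
    a=np.linspace(0,2*np.pi,60); c=np.c_[x+r*np.cos(a),y+r*np.sin(a)]
    return np.vstack([np.c_[c,0*a+z0],np.c_[c,0*a+z0+h]])
def box(n,P):
    p=proj(n,P); return np.r_[p.min(0),p.max(0)]
def go(x,y,z,yaw):
    "shift/turn in tool axes to reach TCP (x,y,z), tool y line at world angle yaw (mod pi)"
    o=ctrl.get_obs(); A=R.from_rotvec(o["tool_rot"]).as_matrix(); B0=np.array([[np.sin(yaw),np.cos(yaw),0],[-np.cos(yaw),np.sin(yaw),0],[0,0,-1.]])
    # tool y=(cos,sin,0), tool z=down, x=y x z
    B=np.c_[np.cross([np.cos(yaw),np.sin(yaw),0],[0,0,-1]),[np.cos(yaw),np.sin(yaw),0],[0,0,-1]]
    rv=min((R.from_matrix(A.T@B@R.from_euler("z",k).as_matrix()).as_rotvec() for k in(0,np.pi)),key=np.linalg.norm)
    print("t",o["t"],"d",np.round(A.T@(np.array([x,y,z])-o["tool_pos"]),4),"r",np.round(rv,3),"q6",round(o["q"][5],2))
```

Run:
```python
from h import *
S={26:(62,(214,243)),34:(78,(340,237)),44:(58,(277,244)),56:(70,(412,239))}
M={n:masks(n,"socket_26") for n in("top","scene")}
for D,(h,px) in S.items():
    e=min(M["top"],key=lambda m:np.hypot(*((m[2][:2]+m[2][2:])/2-px)))[2]; h/=1000
    x0=ray("top",*px,h/2)[:2]
    pc=proj("scene",np.array([[*x0,h/2]]))[0]
    e2=min(M["scene"],key=lambda m:np.hypot(*((m[2][:2]+m[2][2:])/2-pc)))[2]
    for es in ({"top":e},{"scene":e2},{"top":e,"scene":e2}):
        f=lambda q:np.concatenate([box(n,cyl(q[0],q[1],q[2],h))-(es[n]+[0,0,0,0]) for n in es])
        s=least_squares(f,[*x0,.02],loss="soft_l1"); print(D,list(es),"xy",np.round(s.x[:2],4),"D",round(2e3*s.x[2],1),"rms",round(np.sqrt(np.mean(f(s.x)**2)),2))
for n in("top","scene"):
    P=[]
    for p,m,e in masks(n,"disc_a"):
        v,u=np.nonzero(m); P.append(ray(n,u.mean()+.0,v.mean()+.0,.008)[:2])
    P=np.array(sorted(P,key=lambda a:-a[1])); print(n,np.round(P,4).tolist(),np.round(np.linalg.norm(np.diff(P,axis=0),axis=1),4))
    for p,m,e in masks(n,"handle"): print("handle",p,ray(n,(e[0]+e[2])/2,(e[1]+e[3])/2,.04)[:2])
```

```text
26 ['top'] xy [0.4444 0.2453] D 21.4 rms 0.77
26 ['scene'] xy [0.4464 0.2507] D -16.4 rms 1.33
26 ['top', 'scene'] xy [0.4451 0.2492] D 17.7 rms 1.52
34 ['top'] xy [ 0.4667 -0.0717] D 33.4 rms 1.22
34 ['scene'] xy [ 0.4645 -0.0669] D 23.5 rms 0.07
34 ['top', 'scene'] xy [ 0.4651 -0.0696] D 27.6 rms 1.61
44 ['top'] xy [0.4452 0.0765] D 44.2 rms 0.14
44 ['scene'] xy [0.4503 0.083 ] D 46.1 rms 0.42
44 ['top', 'scene'] xy [0.4477 0.0798] D 44.4 rms 1.29
56 ['top'] xy [ 0.4639 -0.2546] D 50.9 rms 1.41
56 ['scene'] xy [ 0.4619 -0.2509] D 60.9 rms 0.82
56 ['top', 'scene'] xy [ 0.4633 -0.2512] D 57.8 rms 1.75
top [[0.6489, 0.0655], [0.6365, -0.0064], [0.6246, -0.079], [0.6132, -0.1528]] [0.073  0.0736 0.0746]
handle 0.72 [ 0.59703411 -0.22352862]
scene [[0.6488, 0.0696], [0.6379, -0.0014], [0.6245, -0.0761], [0.6129, -0.1492]] [0.0718 0.076  0.074 ]
handle 0.57 [ 0.60987323 -0.22036835]
```

```bash
python3 -c "
from h import *
go(.4633,-.2525,.20,-.162)"
```

```text
t 1.0 d [ 0.2997 -0.1907  0.0393] r [-0.     0.    -0.941] q6 -0.12
```

Careful with the scale: shifts go in shares of 0.6 m and turns go in shares of pi rad. That gives: 0.3 m is 0.5, -0.191 m is -0.3183, -0.941 rad is -0.2995.

Request:
pendant([
  [0.085,0.5,-0.3183,0.065,0,0,-0.2995],
  [0.085,0.5,-0.3183,0.065,0,0,-0.2995],
  [0.085,0.5,-0.3183,0.065,0,0,-0.2995],
  [0.085,0.5,-0.3183,0.065,0,0,-0.2995],
  [0.085,0.5,-0.3183,0.065,0,0,-0.2995],
  [0.085,0.5,-0.3183,0.065,0,0,-0.2995],
  [0.085,0.5,-0.3183,0.065,0,0,-0.2995],
  [0.085,0.5,-0.3183,0.065,0,0,-0.2995],
  [0.085,0.5,-0.3183,0.065,0,0,-0.2995],
  [0.085,0.5,-0.3183,0.065,0,0,-0.2995],
  [0.085,0.5,-0.3183,0.065,0,0,-0.2995],
  [0.085,0.5,-0.3183,0.065,0,0,-0.2995],
])

```text
t: 2.0
tool_pos: [0.4634, -0.2525, 0.2005]
tool_rot: [2.394, 2.034, -0.001]
contact_force: [-0.4, 0.4, 0.5]
opening: 0.0849
grip_force: 0.0
```

Add to h.py:
```python
def wproj(P,c,o):
    T=np.array(c["tool_from_camera"]); A=R.from_rotvec(o["tool_rot"]).as_matrix()
    p=((np.atleast_2d(P)-o["tool_pos"])@A-T[:3,3])@T[:3,:3]
    th=np.arctan2(np.hypot(p[:,0],p[:,1]),p[:,2]); ph=np.arctan2(p[:,1],p[:,0])
    return np.c_[c["cx"]+c["fx"]*th*np.cos(ph),c["cy"]+c["fy"]*th*np.sin(ph)]
def look(name,socks):
    "wrist picture with overlay; fit sockets (D,h,x,y) and discs by extents"
    o=ctrl.get_obs(); c=ctrl.camera_params("wrist"); im=np.ascontiguousarray(ctrl.get_image("wrist")[:,:,::-1])
    bx=lambda P:(lambda p:np.r_[p.min(0),p.max(0)])(wproj(P,c,o))
    def fit(es,f0,x0,lab):
        pc=bx(f0(x0)); 
        if not es: print(lab,"none"); return
        e=min(es,key=lambda e:np.abs(e-pc).sum())
        s=least_squares(lambda q:bx(f0(q))-e,x0,loss="soft_l1"); print(lab,np.round(s.x,4),"res",np.round(s.fun,1),"ext",np.round(e))
        cv2.rectangle(im,tuple(int(i) for i in e[:2]),tuple(int(i) for i in e[2:]),(0,255,255),1)
    es=[np.array(d["extent"]) for d in ctrl.find_in("wrist","socket_26")] if socks else []
    for D,h,x,y in socks: fit(es,lambda q:cyl(q[0],q[1],D/2e3,h/1e3),[x,y],D)
    es=[np.array(d["extent"]) for d in ctrl.find_in("wrist","disc_a")]
    for l,x,y in (("a",.649,.0675),("b",.637,-.004),("c",.6245,-.0775),("d",.613,-.151)): fit(es,lambda q:cyl(q[0],q[1],.03,.0,.008),[x,y],l)
    if name: cv2.imwrite("pics/"+name,im)
```

```bash
python3 -c "
from h import *
look('w1.png',[(56,70,.4633,-.2525),(34,78,.465,-.0696)])
go(.4633,-.2525,.034,-.162)"
```

```text
56 [ 0.4606 -0.252 ] res [ 1.7  2.6 -1.7 -2.1] ext [284. 144. 350. 220.]
34 [ 0.4634 -0.1003] res [-0.8 -1.5  1.3 28.9] ext [270.   1. 311.  22.]
a [ 0.6269 -0.0808] res [ -1.1 -21.1   1.9   2.1] ext [418.   0. 464.  26.]
b [ 0.6269 -0.0808] res [ -1.1 -21.1   1.9   2.1] ext [418.   0. 464.  26.]
c [ 0.6269 -0.0808] res [ -1.1 -21.1   1.9   2.1] ext [418.   0. 464.  26.]
d [ 0.615  -0.1545] res [-0.9  0.2  1.2 -0.2] ext [418.  40. 466.  94.]
t 2.15 d [9.000e-04 1.000e-04 1.666e-01] r [ 0.     0.    -0.002] q6 -0.48
```

View pics/w1.png

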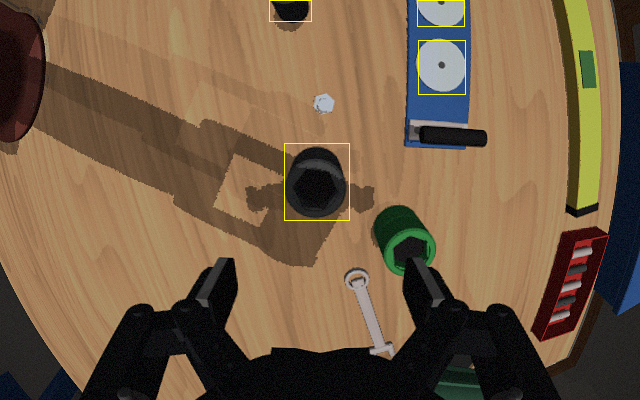

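The wrist view shows the dark 56 mm socket at (317,182), the green look-alike at (404,240) to be left alone, and a bolt at (323,103). The 56 fit agrees with the earlier position, so I'll descend and grip.

To row units: 0.167 m is 0.2783, 0.04 m is 0.0667.

Request:
pendant([
  [0.085,0,-0.0017,0.0667,0,0,0],
  [0.085,0,-0.0017,0.1333,0,0,0],
  [0.085,0,-0.0017,0.2,0,0,0],
  [0.085,0,-0.0017,0.25,0,0,0],
  [0.085,0,-0.0017,0.2783,0,0,0],
  [0.085,0,-0.0017,0.2783,0,0,0],
  [0.05,0,-0.0017,0.2783,0,0,0],
  [0.05,0,-0.0017,0.2783,0,0,0],
  [0.05,0,-0.0017,0.2783,0,0,0],
  [0.05,0,-0.0017,0.2783,0,0,0],
  [0.05,0,-0.0017,0.2783,0,0,0],
  [0.05,0,-0.0017,0.2783,0,0,0],
  [0.05,0,-0.0017,0.2783,0,0,0],
  [0.05,0,-0.0017,0.2783,0,0,0],
], grip_force=70)

```text
t: 3.32
tool_pos: [0.4637, -0.2534, 0.036]
tool_rot: [2.391, 2.032, -0.0]
contact_force: [-2.4, -2.0, 6.4]
opening: 0.0549
grip_force: 75.2
```

To row units: -0.13 m is -0.2167, -0.1 m is -0.1667.

Request:
pendant([
  [0.05,0,0,-0.0167,0,0,0],
  [0.05,0,0,-0.05,0,0,0],
  [0.05,0,0,-0.1,0,0,0],
  [0.05,0,0,-0.1667,0,0,0],
  [0.05,0,0,-0.2167,0,0,0],
  [0.05,0,0,-0.2167,0,0,0],
  [0.05,0,0,-0.2167,0,0,0],
])

```text
t: 3.9
tool_pos: [0.4635, -0.2524, 0.1654]
tool_rot: [2.39, 2.032, 0.002]
contact_force: [0.1, 0.6, -5.9]
opening: 0.0546
grip_force: 75.8
```

```bash
python3 -c "
from h import *
go(.649,.0675,.165,-.162)"
```

```text
t 3.9 d [3.456e-01 1.315e-01 3.000e-04] r [0.004 0.002 0.   ] q6 -0.48
```

To row units: 0.346 m is 0.5767, 0.34 m is 0.5667.

Request:
pendant([
  [0.05,0.0167,0.0067,0,0,0,0],
  [0.05,0.05,0.02,0,0,0,0],
  [0.05,0.1,0.0383,0,0,0,0],
  [0.05,0.1583,0.06,0,0,0,0],
  [0.05,0.2167,0.0833,0,0,0,0],
  [0.05,0.275,0.105,0,0,0,0],
  [0.05,0.3333,0.1267,0,0,0,0],
  [0.05,0.3917,0.15,0,0,0,0],
  [0.05,0.45,0.1717,0,0,0,0],
  [0.05,0.5,0.19,0,0,0,0],
  [0.05,0.5417,0.2067,0,0,0,0],
  [0.05,0.5667,0.2167,0,0,0,0],
  [0.05,0.5767,0.2183,0,0,0,0],
  [0.05,0.5767,0.2183,0,0,0,0],
])

```text
t: 5.07
tool_pos: [0.6462, 0.0698, 0.1603]
tool_rot: [-2.389, -2.035, 0.006]
contact_force: [-0.5, 0.1, -5.3]
opening: 0.0551
grip_force: 75.8
```

```bash
python3 -c "
from h import *
look('w2.png',[])
go(.649,.0675,.043,-.162)"
```

```text
a [0.6498 0.0688] res [-4.1 -1.5  4.3  9.9] ext [298. 154. 351. 202.]
b [0.6498 0.0688] res [-4.1 -1.5  4.3  9.9] ext [298. 154. 351. 202.]
c [0.6498 0.0688] res [-4.1 -1.5  4.3  9.9] ext [298. 154. 351. 202.]
d [0.6498 0.0688] res [-4.1 -1.5  4.3  9.9] ext [298. 154. 351. 202.]
t 5.1667 d [0.0003 0.0031 0.1185] r [-0.003  0.001 -0.   ] q6 0.15
```

View pics/w2.png

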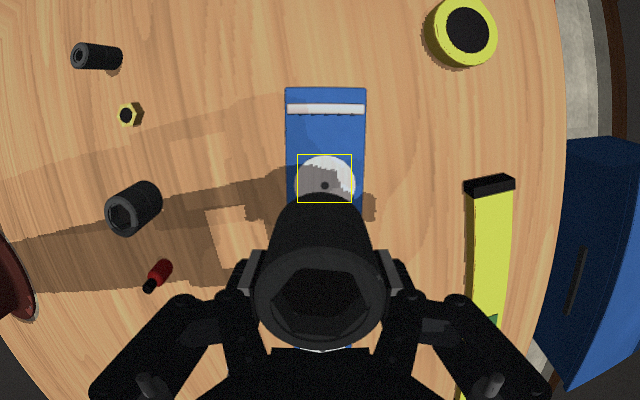

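The view shows the gripped 56 socket at (320,290) and disc_a ahead of it, with its centre hole at about (325,185). I'll back-project the hole as a check.

Add to h.py:
```python
def wray(u,v,z):
    o=ctrl.get_obs(); c=ctrl.camera_params("wrist")
    return np.round(least_squares(lambda q:wproj([q[0],q[1],z],c,o)[0]-[u,v],[.55,0]).x,4)
```

```bash
python3 -c "
from h import *
print(wray(325,185,.008))
im=cv2.imread('pics/w2.png')[0:90,220:430]
go(.649,.068,.048,-.162)"
```

```text
[0.6503 0.0646]
t 5.1667 d [0.0007 0.003  0.1135] r [-0.003  0.001 -0.   ] q6 0.15
```

To row units: 0.116 m is 0.1933, 0.0035 m is 0.0058.

Request:
pendant([
  [0.05,0,0.0058,0.0333,0,0,0],
  [0.05,0,0.0058,0.0833,0,0,0],
  [0.05,0,0.0058,0.1333,0,0,0],
  [0.05,0,0.0058,0.1667,0,0,0],
  [0.05,0,0.0058,0.18,0,0,0],
  [0.05,0,0.0058,0.1867,0,0,0],
  [0.05,0,0.0058,0.19,0,0,0],
  [0.05,0,0.0058,0.1917,0,0,0],
  [0.05,0,0.0058,0.1933,0,0,0],
  [0.05,0,0.0058,0.1933,0,0,0],
])

```text
t: 6.0
tool_pos: [0.6522, 0.0678, 0.0491]
tool_rot: [2.392, 2.033, 0.003]
contact_force: [-0.2, -0.1, -5.4]
opening: 0.0545
grip_force: 75.7
```

To row units: 0.005 m is 0.0083, -0.002 m is -0.0033.

Request:
pendant([
  [0.05,0.0017,-0.0033,0.0033,0,0,0],
  [0.05,0.0017,-0.0033,0.005,0,0,0],
  [0.05,0.0017,-0.0033,0.0067,0,0,0],
  [0.05,0.0017,-0.0033,0.0083,0,0,0],
  [0.05,0.0017,-0.0033,0.0083,0,0,0],
])

```text
t: 6.42
tool_pos: [0.6494, 0.0695, 0.044]
tool_rot: [-2.393, -2.034, 0.0]
contact_force: [-5.0, 1.3, 4.1]
opening: 0.0548
grip_force: 76.4
```

To row units: -0.15 m is -0.25, -0.08 m is -0.1333.

Request:
pendant([
  [0.085,0,0,0,0,0,0],
  [0.085,0,0,0,0,0,0],
  [0.085,0,0,0,0,0,0],
  [0.085,0,0,0,0,0,0],
  [0.085,0,0,0,0,0,0],
  [0.085,0,0,-0.0167,0,0,0],
  [0.085,0,0,-0.0667,0,0,0],
  [0.085,0,0,-0.1333,0,0,0],
  [0.085,0,0,-0.2,0,0,0],
  [0.085,0,0,-0.25,0,0,0],
  [0.085,0,0,-0.25,0,0,0],
])

```text
t: 7.33
tool_pos: [0.6538, 0.0692, 0.2033]
tool_rot: [2.386, 2.028, 0.019]
contact_force: [-0.0, -0.0, 1.6]
opening: 0.0854
grip_force: 0.0
```

```bash
python3 -c "
from h import *
go(.4475,.08,.194,-.162)"
```

```text
t 7.3333 d [-0.0226 -0.2055  0.006 ] r [ 0.016 -0.002  0.   ] q6 0.15
```

To row units: -0.203 m is -0.3383, -0.022 m is -0.0367.

Request:
pendant([
  [0.085,-0.0367,-0.3383,0,0,0,0],
  [0.085,-0.0367,-0.3383,0,0,0,0],
  [0.085,-0.0367,-0.3383,0,0,0,0],
  [0.085,-0.0367,-0.3383,0,0,0,0],
  [0.085,-0.0367,-0.3383,0,0,0,0],
  [0.085,-0.0367,-0.3383,0,0,0,0],
  [0.085,-0.0367,-0.3383,0,0,0,0],
  [0.085,-0.0367,-0.3383,0,0,0,0],
])

```text
t: 8.0
tool_pos: [0.446, 0.0802, 0.1933]
tool_rot: [2.393, 2.033, 0.003]
contact_force: [0.8, -0.9, 0.2]
opening: 0.0849
grip_force: 0.0
```

```bash
python3 -c "
from h import *
look('w3.png',[(44,58,.4475,.08),(26,62,.445,.248)])
go(.4475,.08,.031,-.162)"
```

```text
44 [ 0.464  -0.0812] res [-3.1  3.7  1.6 -4.4] ext [340. 273. 375. 337.]
26 [0.4465 0.2392] res [ 0.6 -1.7 -0.9  8.6] ext [274.   1. 308.  31.]
a [ 0.6387 -0.0053] res [ 0.5 -0.8 -0.5  0.9] ext [462. 196. 504. 239.]
b [ 0.6387 -0.0053] res [ 0.5 -0.8 -0.5  0.9] ext [462. 196. 504. 239.]
c [ 0.6276 -0.0758] res [ 0.2  0.4 -0.2 -0.5] ext [453. 247. 492. 286.]
d [ 0.6446 -0.1622] res [-1.7 -1.2 13.6 18.2] ext [461. 298. 481. 309.]
t 8.15 d [0.     0.0007 0.162 ] r [ 0.001 -0.    -0.   ] q6 0.18
```

View pics/w3.png

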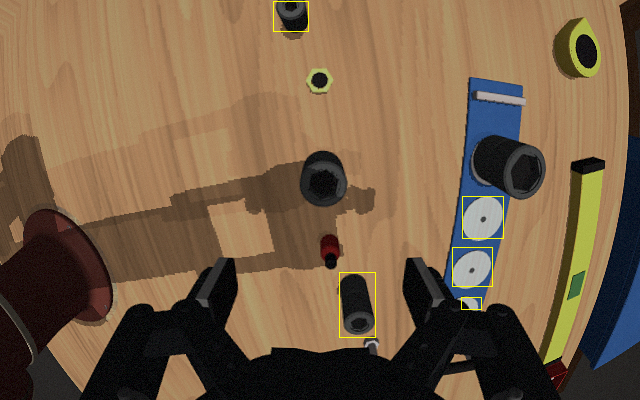

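The 56 socket stands on disc_a (508,165). The 44 socket is at (323,179), the 34 at (357,305) and the 26 at (291,15). The network missed the 44, so I'll fit it from its visible box.

```bash
python3 -c "
from h import *
o=ctrl.get_obs(); c=ctrl.camera_params('wrist')
bx=lambda P:(lambda p:np.r_[p.min(0),p.max(0)])(wproj(P,c,o))
for D,h,e,x in((44,58,[300,151,347,207],[.4475,.08]),(34,78,[340,273,375,337],[.465,-.07])):
  s=least_squares(lambda q:bx(cyl(q[0],q[1],D/2e3,h/1e3))-e,x);print(D,s.x,s.fun)
go(.4475,.08,.031,-.162)"
```

```text
44 [0.45047853 0.08246067] [-0.56238184 -0.76767734  0.56461237  0.72910743]
34 [ 0.46489529 -0.07198824] [-0.14082968  0.76561458  0.10520933 -0.79929428]
t 8.15 d [0.     0.0007 0.162 ] r [ 0.001 -0.    -0.   ] q6 0.18
```

To row units: 0.163 m is 0.2717, 0.002 m is 0.0033.

Request:
pendant([
  [0.085,0.0017,0.0033,0.0667,0,0,0],
  [0.085,0.0017,0.0033,0.1333,0,0,0],
  [0.085,0.0017,0.0033,0.2,0,0,0],
  [0.085,0.0017,0.0033,0.25,0,0,0],
  [0.085,0.0017,0.0033,0.2717,0,0,0],
  [0.085,0.0017,0.0033,0.2717,0,0,0],
  [0.035,0.0017,0.0033,0.2717,0,0,0],
  [0.035,0.0017,0.0033,0.2717,0,0,0],
  [0.035,0.0017,0.0033,0.2717,0,0,0],
  [0.035,0.0017,0.0033,0.2717,0,0,0],
  [0.035,0.0017,0.0033,0.2717,0,0,0],
  [0.035,0.0017,0.0033,0.2717,0,0,0],
  [0.035,0.0017,0.0033,0.2717,0,0,0],
  [0.035,0.0017,0.0033,0.2717,0,0,0],
], grip_force=60)

```text
t: 9.32
tool_pos: [0.4496, 0.0809, 0.0316]
tool_rot: [2.392, 2.032, 0.006]
contact_force: [1.0, -0.7, 6.0]
opening: 0.0428
grip_force: 61.6
```

Request:
pendant([
  [0.035,0,0,-0.0167,0,0,0],
  [0.035,0,0,-0.05,0,0,0],
  [0.035,0,0,-0.1,0,0,0],
  [0.035,0,0,-0.1667,0,0,0],
  [0.035,0,0,-0.2333,0,0,0],
  [0.035,0,0,-0.25,0,0,0],
  [0.035,0,0,-0.25,0,0,0],
  [0.035,0,0,-0.25,0,0,0],
])

```text
t: 9.98
tool_pos: [0.4466, 0.0809, 0.1781]
tool_rot: [-2.393, -2.034, 0.002]
contact_force: [0.1, -0.2, -4.5]
opening: 0.0425
grip_force: 62.3
```

```bash
python3 -c "
from h import *
go(.638,-.0045,.19,-.162)"
```

```text
t 9.9833 d [-0.0534  0.2027 -0.0122] r [-0.001  0.     0.   ] q6 0.18
```

To row units: 0.203 m is 0.3383, 0.036 m is 0.06.

Request:
pendant([
  [0.035,-0.005,0.02,0,0,0,0],
  [0.035,-0.0167,0.06,0,0,0,0],
  [0.035,-0.0333,0.12,0,0,0,0],
  [0.035,-0.05,0.1833,0,0,0,0],
  [0.035,-0.0667,0.25,0,0,0,0],
  [0.035,-0.08,0.3,0,0,0,0],
  [0.035,-0.0867,0.3267,0,0,0,0],
  [0.035,-0.0883,0.3367,0,0,0,0],
  [0.035,-0.0883,0.3383,0,0,0,0],
  [0.035,-0.0883,0.3383,0,0,0,0],
  [0.035,-0.0883,0.3383,0,0,0,0],
])

```text
t: 10.9
tool_pos: [0.6374, -0.0034, 0.1774]
tool_rot: [-2.391, -2.033, 0.004]
contact_force: [-0.0, 0.3, -5.4]
opening: 0.0429
grip_force: 62.7
```

```bash
python3 -c "
from h import *
go(.638,-.0045,.0435,-.162)"
```

```text
t 10.9 d [-0.001   0.0012  0.1339] r [-0.004 -0.     0.001] q6 0.04
```

Request:
pendant([
  [0.035,-0.0017,0.0017,0.0333,0,0,0],
  [0.035,-0.0017,0.0017,0.0833,0,0,0],
  [0.035,-0.0017,0.0017,0.1417,0,0,0],
  [0.035,-0.0017,0.0017,0.1833,0,0,0],
  [0.035,-0.0017,0.0017,0.2083,0,0,0],
  [0.035,-0.0017,0.0017,0.2183,0,0,0],
  [0.035,-0.0017,0.0017,0.2233,0,0,0],
  [0.035,-0.0017,0.0017,0.2233,0,0,0],
  [0.035,-0.0017,0.0017,0.2233,0,0,0],
])

```text
t: 11.65
tool_pos: [0.6416, -0.0054, 0.0476]
tool_rot: [2.392, 2.033, 0.004]
contact_force: [0.7, 1.2, -4.4]
opening: 0.0422
grip_force: 62.6
```

To row units: 0.007 m is 0.0117, 0.006 m is 0.01.

Request:
pendant([
  [0.035,0,-0.0033,0.0033,0,0,0],
  [0.035,0,-0.0033,0.0067,0,0,0],
  [0.035,0,-0.0033,0.0083,0,0,0],
  [0.035,0,-0.0033,0.01,0,0,0],
  [0.035,0,-0.0033,0.0117,0,0,0],
  [0.035,0,-0.0033,0.0117,0,0,0],
])

```text
t: 12.15
tool_pos: [0.6384, -0.005, 0.0397]
tool_rot: [-2.394, -2.035, 0.0]
contact_force: [-4.7, 0.2, 3.9]
opening: 0.0427
grip_force: 63.4
```

To row units: -0.16 m is -0.2667, -0.12 m is -0.2.

Request:
pendant([
  [0.085,0,0,0,0,0,0],
  [0.085,0,0,0,0,0,0],
  [0.085,0,0,0,0,0,0],
  [0.085,0,0,0,0,0,0],
  [0.085,0,0,0,0,0,0],
  [0.085,0,0,0,0,0,0],
  [0.085,0,0,-0.0167,0,0,0],
  [0.085,0,0,-0.0667,0,0,0],
  [0.085,0,0,-0.1333,0,0,0],
  [0.085,0,0,-0.2,0,0,0],
  [0.085,0,0,-0.2667,0,0,0],
  [0.085,0,0,-0.2667,0,0,0],
  [0.085,0,0,-0.2667,0,0,0],
])

```text
t: 13.23
tool_pos: [0.6405, -0.0053, 0.2039]
tool_rot: [2.389, 2.03, 0.01]
contact_force: [-0.9, 0.4, -0.8]
opening: 0.0851
grip_force: 0.0
```

```bash
python3 -c "
from h import *
go(.465,-.0705,.2,-.162)"
```

```text
t 13.2333 d [-0.0927 -0.1627  0.0024] r [ 0.009 -0.     0.   ] q6 0.04
```

To row units: -0.162 m is -0.27, -0.093 m is -0.155.

Request:
pendant([
  [0.085,-0.155,-0.27,0,0,0,0],
  [0.085,-0.155,-0.27,0,0,0,0],
  [0.085,-0.155,-0.27,0,0,0,0],
  [0.085,-0.155,-0.27,0,0,0,0],
  [0.085,-0.155,-0.27,0,0,0,0],
  [0.085,-0.155,-0.27,0,0,0,0],
  [0.085,-0.155,-0.27,0,0,0,0],
  [0.085,-0.155,-0.27,0,0,0,0],
])

```text
t: 13.9
tool_pos: [0.4632, -0.0705, 0.1976]
tool_rot: [-2.393, -2.034, 0.0]
contact_force: [0.3, 1.0, 0.2]
opening: 0.0851
grip_force: 0.0
```

```bash
python3 -c "
from h import *
look('w4.png',[(34,78,.465,-.0705)])
go(.465,-.0705,.042,-.162)"
```

```text
34 [ 0.4646 -0.0692] res [ 0.3 -1.4 -0.3  0.9] ext [302. 157. 341. 209.]
a [0.6473 0.062 ] res [ -1.4 -16.7   9.6   2.9] ext [443.  27. 479.  59.]
b [ 0.6361 -0.0031] res [-1.6 -0.   6.   0. ] ext [442.  67. 481. 120.]
c [ 0.6266 -0.078 ] res [-0.2  0.6  0.1 -0.6] ext [438. 133. 484. 185.]
d [ 0.6166 -0.1539] res [-1.1 -0.8  1.7  1.1] ext [434. 198. 475. 242.]
t 14.05 d [-0.      0.0013  0.156 ] r [-0.001 -0.     0.001] q6 -0.15
```

View pics/w4.png

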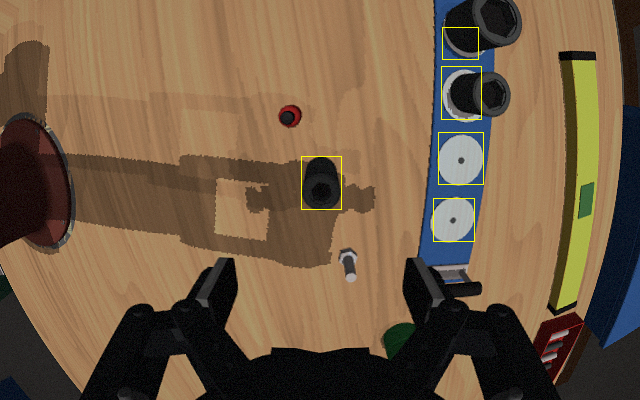

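The 34 socket is at (321,183). Both placed sockets stand on discs a and b, and discs c (461,160) and d (453,220) are bare with no problems visible. I'll grip the 34.

To row units: 0.156 m is 0.26, 0.001 m is 0.0017.

Request:
pendant([
  [0.085,0.0017,0.0017,0.0667,0,0,0],
  [0.085,0.0017,0.0017,0.1333,0,0,0],
  [0.085,0.0017,0.0017,0.2,0,0,0],
  [0.085,0.0017,0.0017,0.2417,0,0,0],
  [0.085,0.0017,0.0017,0.26,0,0,0],
  [0.085,0.0017,0.0017,0.26,0,0,0],
  [0.025,0.0017,0.0017,0.26,0,0,0],
  [0.025,0.0017,0.0017,0.26,0,0,0],
  [0.025,0.0017,0.0017,0.26,0,0,0],
  [0.025,0.0017,0.0017,0.26,0,0,0],
  [0.025,0.0017,0.0017,0.26,0,0,0],
  [0.025,0.0017,0.0017,0.26,0,0,0],
  [0.025,0.0017,0.0017,0.26,0,0,0],
  [0.025,0.0017,0.0017,0.26,0,0,0],
  [0.025,0.0017,0.0017,0.26,0,0,0],
], grip_force=60)

```text
t: 15.3
tool_pos: [0.4656, -0.0703, 0.0443]
tool_rot: [2.392, 2.033, 0.002]
contact_force: [-1.3, 0.5, 6.9]
opening: 0.033
grip_force: 58.8
```

Request:
pendant([
  [0.025,0,0,-0.0167,0,0,0],
  [0.025,0,0,-0.05,0,0,0],
  [0.025,0,0,-0.1,0,0,0],
  [0.025,0,0,-0.1667,0,0,0],
  [0.025,0,0,-0.2333,0,0,0],
  [0.025,0,0,-0.25,0,0,0],
  [0.025,0,0,-0.25,0,0,0],
  [0.025,0,0,-0.25,0,0,0],
])

```text
t: 15.97
tool_pos: [0.464, -0.0697, 0.1918]
tool_rot: [-2.394, -2.034, 0.0]
contact_force: [0.1, -0.3, -4.2]
opening: 0.0327
grip_force: 59.9
```

```bash
python3 -c "
from h import *
go(.626,-.078,.19,-.162)"
```

```text
t 15.9667 d [0.018  0.1612 0.0018] r [-0. -0. -0.] q6 -0.15
```

Request:
pendant([
  [0.025,0.0017,0.02,0,0,0,0],
  [0.025,0.0067,0.06,0,0,0,0],
  [0.025,0.0133,0.12,0,0,0,0],
  [0.025,0.02,0.1833,0,0,0,0],
  [0.025,0.025,0.2333,0,0,0,0],
  [0.025,0.03,0.26,0,0,0,0],
  [0.025,0.03,0.2683,0,0,0,0],
  [0.025,0.03,0.2683,0,0,0,0],
  [0.025,0.03,0.2683,0.0333,0,0,0],
  [0.025,0.03,0.2683,0.0833,0,0,0],
  [0.025,0.03,0.2683,0.1417,0,0,0],
  [0.025,0.03,0.2683,0.1833,0,0,0],
  [0.025,0.03,0.2683,0.2083,0,0,0],
  [0.025,0.03,0.2683,0.2183,0,0,0],
  [0.025,0.03,0.2683,0.2217,0,0,0],
  [0.025,0.03,0.2683,0.2217,0,0,0],
  [0.025,0.03,0.2683,0.2217,0,0,0],
])

```text
t: 17.38
tool_pos: [0.6275, -0.0784, 0.0615]
tool_rot: [2.392, 2.033, 0.003]
contact_force: [0.8, 1.0, -2.1]
opening: 0.033
grip_force: 60.3
```

To row units: 0.008 m is 0.0133, 0.007 m is 0.0117.

Request:
pendant([
  [0.025,0,-0.0017,0.0033,0,0,0],
  [0.025,0,-0.0017,0.0067,0,0,0],
  [0.025,0,-0.0017,0.01,0,0,0],
  [0.025,0,-0.0017,0.0117,0,0,0],
  [0.025,0,-0.0017,0.0133,0,0,0],
  [0.025,0,-0.0017,0.0133,0,0,0],
  [0.025,0,-0.0017,0.0133,0,0,0],
])

```text
t: 17.97
tool_pos: [0.6254, -0.0779, 0.0524]
tool_rot: [-2.394, -2.035, 0.0]
contact_force: [-3.8, -0.0, 5.3]
opening: 0.0326
grip_force: 61.0
```

To row units: -0.15 m is -0.25, -0.12 m is -0.2.

Request:
pendant([
  [0.085,0,0,0,0,0,0],
  [0.085,0,0,0,0,0,0],
  [0.085,0,0,0,0,0,0],
  [0.085,0,0,0,0,0,0],
  [0.085,0,0,0,0,0,0],
  [0.085,0,0,0,0,0,0],
  [0.085,0,0,-0.0167,0,0,0],
  [0.085,0,0,-0.0667,0,0,0],
  [0.085,0,0,-0.1333,0,0,0],
  [0.085,0,0,-0.2,0,0,0],
  [0.085,0,0,-0.25,0,0,0],
  [0.085,0,0,-0.25,0,0,0],
  [0.085,0,0,-0.25,0,0,0],
])

```text
t: 19.05
tool_pos: [0.627, -0.0783, 0.2058]
tool_rot: [2.389, 2.031, 0.007]
contact_force: [-0.3, 0.1, -0.4]
opening: 0.085
grip_force: 0.0
```

```bash
python3 -c "
from h import *
go(.446,.244,.2,-.162)"
```

```text
t 19.05 d [ 0.2889 -0.2306  0.004 ] r [0.007 0.001 0.   ] q6 -0.08
```

To row units: 0.289 m is 0.4817, -0.23 m is -0.3833.

Request:
pendant([
  [0.085,0.4817,-0.3833,0,0,0,0],
  [0.085,0.4817,-0.3833,0,0,0,0],
  [0.085,0.4817,-0.3833,0,0,0,0],
  [0.085,0.4817,-0.3833,0,0,0,0],
  [0.085,0.4817,-0.3833,0,0,0,0],
  [0.085,0.4817,-0.3833,0,0,0,0],
  [0.085,0.4817,-0.3833,0,0,0,0],
  [0.085,0.4817,-0.3833,0,0,0,0],
  [0.085,0.4817,-0.3833,0,0,0,0],
  [0.085,0.4817,-0.3833,0,0,0,0],
  [0.085,0.4817,-0.3833,0,0,0,0],
  [0.085,0.4817,-0.3833,0,0,0,0],
])

```text
t: 20.05
tool_pos: [0.4444, 0.2439, 0.2002]
tool_rot: [-2.393, -2.035, 0.003]
contact_force: [0.1, 0.2, 0.8]
opening: 0.0852
grip_force: 0.0
```

```bash
python3 -c "
from h import *
look('w5.png',[(26,62,.446,.244)])
go(.446,.244,.031,-.162)"
```

```text
26 [0.4488 0.2444] res [ 0.1  0.2 -0.1 -0.2] ext [311. 158. 339. 199.]
a [ 0.6619 -0.0116] res [-1.7 -1.3 23.4 24.6] ext [471. 299. 479. 303.]
b [ 0.6619 -0.0116] res [-1.7 -1.3 23.4 24.6] ext [471. 299. 479. 303.]
c [ 0.6235 -0.1595] res [-2.3  0.7  6.6 -0.6] ext [441. 365. 463. 387.]
d [ 0.6235 -0.1595] res [-2.3  0.7  6.6 -0.6] ext [441. 365. 463. 387.]
t 20.2 d [0.001  0.0007 0.1698] r [-0.001  0.001 -0.002] q6 0.52
```

View pics/w5.png

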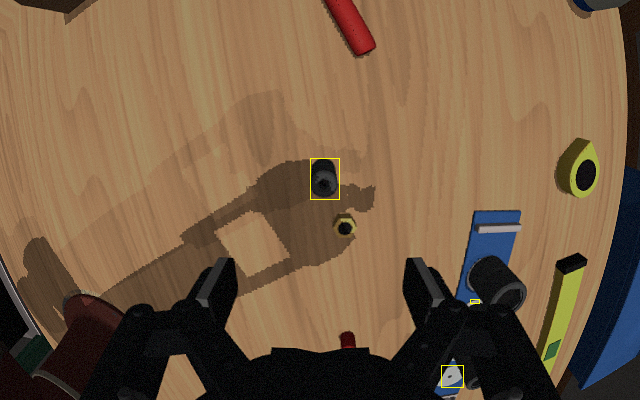

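The 26 socket is at (325,178), with a nut about 70 mm away at (345,225), clear of the finger sweep. I'll grip it.

To row units: 0.169 m is 0.2817, 0.155 m is 0.2583.

Request:
pendant([
  [0.085,0.0017,0.0033,0.0667,0,0,0],
  [0.085,0.0017,0.0033,0.1333,0,0,0],
  [0.085,0.0017,0.0033,0.2,0,0,0],
  [0.085,0.0017,0.0033,0.2583,0,0,0],
  [0.085,0.0017,0.0033,0.2817,0,0,0],
  [0.085,0.0017,0.0033,0.2817,0,0,0],
  [0.018,0.0017,0.0033,0.2817,0,0,0],
  [0.018,0.0017,0.0033,0.2817,0,0,0],
  [0.018,0.0017,0.0033,0.2817,0,0,0],
  [0.018,0.0017,0.0033,0.2817,0,0,0],
  [0.018,0.0017,0.0033,0.2817,0,0,0],
  [0.018,0.0017,0.0033,0.2817,0,0,0],
  [0.018,0.0017,0.0033,0.2817,0,0,0],
  [0.018,0.0017,0.0033,0.2817,0,0,0],
  [0.018,0.0017,0.0033,0.2817,0,0,0],
  [0.018,0.0017,0.0033,0.2817,0,0,0],
], grip_force=50)

```text
t: 21.53
tool_pos: [0.4481, 0.2456, 0.0341]
tool_rot: [2.393, 2.034, 0.004]
contact_force: [-0.9, -1.0, 6.7]
opening: 0.0251
grip_force: 48.9
```

Request:
pendant([
  [0.018,0,0,-0.0167,0,0,0],
  [0.018,0,0,-0.05,0,0,0],
  [0.018,0,0,-0.1,0,0,0],
  [0.018,0,0,-0.1667,0,0,0],
  [0.018,0,0,-0.2333,0,0,0],
  [0.018,0,0,-0.2833,0,0,0],
  [0.018,0,0,-0.2833,0,0,0],
  [0.018,0,0,-0.2833,0,0,0],
])

```text
t: 22.2
tool_pos: [0.448, 0.2456, 0.2051]
tool_rot: [2.392, 2.033, 0.008]
contact_force: [-0.4, -0.5, -2.4]
opening: 0.025
grip_force: 49.3
```

```bash
python3 -c "
from h import *
go(.6145,-.1515,.19,-.162)"
```

```text
t 22.2 d [-0.3651  0.2283  0.0152] r [ 0.004 -0.003  0.   ] q6 0.52
```

To row units: -0.365 m is -0.6083, -0.362 m is -0.6033.

Request:
pendant([
  [0.018,-0.0167,0.01,0,0,0,0],
  [0.018,-0.05,0.0317,0,0,0,0],
  [0.018,-0.1,0.0633,0,0,0,0],
  [0.018,-0.15,0.0933,0,0,0,0],
  [0.018,-0.2,0.125,0,0,0,0],
  [0.018,-0.2583,0.1617,0,0,0,0],
  [0.018,-0.3167,0.1983,0,0,0,0],
  [0.018,-0.375,0.235,0,0,0,0],
  [0.018,-0.4333,0.2717,0,0,0,0],
  [0.018,-0.4917,0.3067,0,0,0,0],
  [0.018,-0.5417,0.3383,0,0,0,0],
  [0.018,-0.5833,0.365,0,0,0,0],
  [0.018,-0.6033,0.3767,0,0,0,0],
  [0.018,-0.6083,0.38,0,0,0,0],
  [0.018,-0.6083,0.38,0,0,0,0],
  [0.018,-0.6083,0.38,0,0,0,0],
  [0.018,-0.6083,0.38,0,0,0,0],
])

```text
t: 23.62
tool_pos: [0.6124, -0.1503, 0.2016]
tool_rot: [-2.391, -2.035, 0.001]
contact_force: [-0.5, 1.1, -1.8]
opening: 0.0249
grip_force: 49.4
```

```bash
python3 -c "
from h import *
look('',[])
go(.6145,-.1515,.047,-.162)"
```

```text
a [ 0.6385 -0.0066] res [ -0.2 -15.7   0.2   2.6] ext [294.  27. 352.  63.]
b [ 0.6385 -0.0066] res [ -0.2 -15.7   0.2   2.6] ext [294.  27. 352.  63.]
c [ 0.6258 -0.0779] res [-0.6  1.7  0.6 -1.7] ext [294.  75. 350. 135.]
d [ 0.6158 -0.151 ] res [-2.1  1.3  2.1 -1.4] ext [298. 144. 348. 200.]
t 23.7167 d [-0.0008  0.002   0.1552] r [-0.    -0.     0.002] q6 -0.2
```

To row units: 0.154 m is 0.2567, 0.152 m is 0.2533.

Request:
pendant([
  [0.018,-0.0017,0.0033,0.0333,0,0,0],
  [0.018,-0.0017,0.0033,0.1,0,0,0],
  [0.018,-0.0017,0.0033,0.1667,0,0,0],
  [0.018,-0.0017,0.0033,0.2167,0,0,0],
  [0.018,-0.0017,0.0033,0.2417,0,0,0],
  [0.018,-0.0017,0.0033,0.2533,0,0,0],
  [0.018,-0.0017,0.0033,0.2567,0,0,0],
  [0.018,-0.0017,0.0033,0.2567,0,0,0],
  [0.018,-0.0017,0.0033,0.2567,0,0,0],
])

```text
t: 24.47
tool_pos: [0.6168, -0.1538, 0.0512]
tool_rot: [2.391, 2.032, 0.004]
contact_force: [-1.2, 0.7, -2.5]
opening: 0.0248
grip_force: 49.4
```

To row units: 0.008 m is 0.0133, 0.007 m is 0.0117.

Request:
pendant([
  [0.018,0,-0.0017,0.0033,0,0,0],
  [0.018,0,-0.0017,0.0067,0,0,0],
  [0.018,0,-0.0017,0.01,0,0,0],
  [0.018,0,-0.0017,0.0117,0,0,0],
  [0.018,0,-0.0017,0.0133,0,0,0],
  [0.018,0,-0.0017,0.0133,0,0,0],
  [0.018,0,-0.0017,0.0133,0,0,0],
])

```text
t: 25.05
tool_pos: [0.6143, -0.1533, 0.0422]
tool_rot: [2.394, 2.034, -0.0]
contact_force: [-4.2, 0.6, 7.0]
opening: 0.025
grip_force: 50.4
```

Contact at the expected height. I'll release, lift and back off to check.

To row units: -0.2 m is -0.3333, -0.18 m is -0.3.

Request:
pendant([
  [0.085,0,0,0,0,0,0],
  [0.085,0,0,0,0,0,0],
  [0.085,0,0,0,0,0,0],
  [0.085,0,0,0,0,0,0],
  [0.085,0,0,0,0,0,0],
  [0.085,0,0,0,0,0,0],
  [0.085,0,0,0,0,0,0],
  [0.085,0,0,-0.0167,0,0,0],
  [0.085,0,0,-0.0667,0,0,0],
  [0.085,0,0,-0.1333,0,0,0],
  [0.085,0,0,-0.2,0,0,0],
  [0.085,0,0,-0.2667,0,0,0],
  [0.085,0,-0.0667,-0.3,0,0,0],
  [0.085,0,-0.1333,-0.3,0,0,0],
  [0.085,0,-0.2,-0.3,0,0,0],
  [0.085,0,-0.2667,-0.3,0,0,0],
  [0.085,0,-0.3333,-0.3,0,0,0],
  [0.085,0,-0.3333,-0.3,0,0,0],
  [0.085,0,-0.3333,-0.3,0,0,0],
  [0.085,0,-0.3333,-0.3,0,0,0],
])

```text
t: 26.72
tool_pos: [0.417, -0.121, 0.2215]
tool_rot: [2.392, 2.033, 0.002]
contact_force: [-0.5, -0.8, -0.3]
opening: 0.0852
grip_force: 0.0
```

Run:
```python
from h import *
g={26:(62,.6142,-.1515),34:(78,.626,-.078),44:(58,.638,-.005),56:(70,.6495,.067)}
ims=[]
for n in("top","scene"):
    im=ctrl.get_image(n); ims.append(cv2.resize(im[140:210,240:420] if n=="top" else im[170:270,190:430],(760,290),interpolation=3)[:,:,::-1])
    es=[np.array(d["extent"]) for d in ctrl.find_in(n,"socket_26")]
    for D,(h,x,y) in g.items():
        f=lambda q:cyl(q[0],q[1],D/2e3,h/1e3,.008); e=min(es,key=lambda e:np.abs(e-box(n,f((x,y)))).sum())
        s=least_squares(lambda q:box(n,f(q))-e,[x,y]); print(n,D,"off mm",np.round((s.x-[x,y])*1e3,1),"res",np.round(s.fun,1))
cv2.imwrite("pics/fin.png",np.vstack(ims))
```

```text
top 26 off mm [ 1.8 -7.8] res [-0.2 -0.   0.2  0. ]
top 34 off mm [ 3.6 -6.5] res [-0.3 -0.3  0.3  0.3]
top 44 off mm [-2.6 -3.4] res [ 1.3  2.  -1.3 -2. ]
top 56 off mm [ 1.8 -0.6] res [ 1.7  0.3 -1.9 -0.3]
scene 26 off mm [-2.9  3.2] res [ 0.1 -0.4 -0.1  0.4]
scene 34 off mm [-0.2  4.4] res [-1.7 -2.   1.8  2. ]
scene 44 off mm [-3.6  9.4] res [ 0.4 -0.5 -0.4  0.5]
scene 56 off mm [2. 7.] res [ 0.7  0.2 -0.6 -0.1]
```

View pics/fin.png

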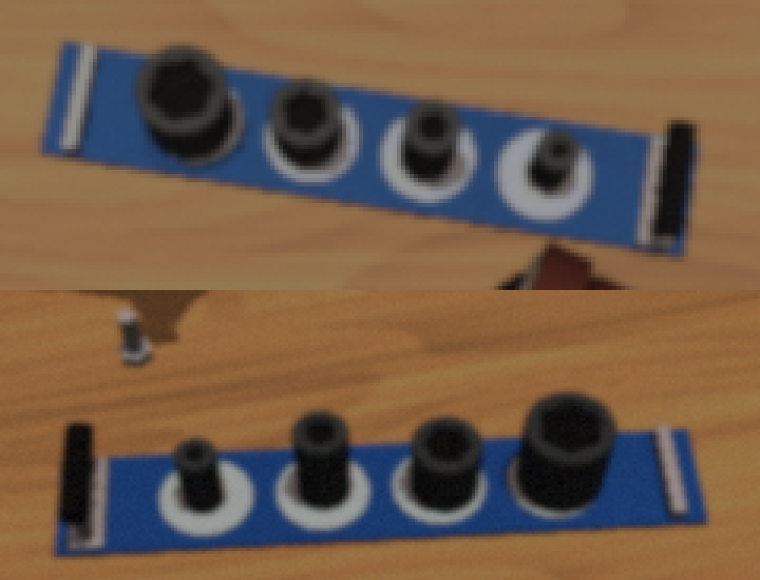

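The final picture shows, from the handle, sockets 26, 34, 44 and 56 upright and near the middle of their discs. Estimated offsets are a few mm, and the arm is clear. I'll hand the job in.

```bash
python3 -c "
from station import ctrl
print(ctrl.finish_job())"
```

```text
the job is handed in; nothing more can be done
None
```

I've handed in the job: the four sockets stand upright on the rail, 26, 34, 44 and 56 mm counting from the handle. The last camera check put each within 14 mm of its disc's centre; the hand-in gave no verdict.

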